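# Expose half of a paint chip in the light-fastness box

## Robot

A 6-joint arm with a two-finger parallel gripper is mounted at the origin on a cart in front of the work surface, level with it; the furniture and walls round the work are solid. World frame = base frame: x ahead of the robot, y to its left, z up, the work surface at z = 0. Lengths are in m, angles in degrees, forces in N, time in s.
With the tool pointing down it reaches from about 0.375 to 0.9 m from the base axis. Payload 3.1 kg.
Tool frame: the origin (TCP) lies at the very end of the fingers, on their centre line; the grasp point (between the pads) lies bot.tcp_to_grasp behind it (bot.tcp_to_grasp is the distance from the TCP to the grasp point, in m); z points along the fingers, y is the line along which they close (so a half turn about z gives the same grasp; the last joint's range is limited). The gripper opens to 87 mm and grips with 3 to 60 N. Pads are 19 mm wide; open, the fingers measure 117 mm over their backs; the gripper's body (75 mm by 190 mm) begins 51 mm behind the grasp point.
Start: joints at [67.065, 30.224, 82.088, -0, 67.689, -10.227], TCP at [0.137, 0.61, 0.202] pointing down, gripper open.
Joint ranges: [-176.69, 176.69], [-43.24, 126.21], [12.49, 139.97], [-82, 262], [0, 151.66], [-163.58, 163.58]. Speed limits (degrees/s): [159.86, 159.86, 180, 180, 180, 180].

## Interface

Orientations are given as [roll, pitch, yaw] about the fixed x, y, z axes, in that order (R = Rz(yaw) Ry(pitch) Rx(roll)).
In Python, from workcell import bot gives the robot as it stands. The module is installed in compiled form; this text tells all that it offers.
- The arm moves only by the tool arm_command, never from a script. Its argument "steps" is a list of rows, each a list of 6 numbers: the shift along the world's x, y, z in mm, then the turn, a rotation vector about the world's x, y, z in rad. In form: [[dx, dy, dz, ax, ay, az], ...]. A call has 1 to 20 rows; each row is the pose to reach, as a shift and turn from the pose commanded when the call began; what a row does not reach only later rows make up. A row lasts 1/10 s, in which the tool goes at most 50 mm and 8.59 degrees, less where a joint would pass 70% of its speed; a pose out of reach is approached as far as the arm can. A call with a gripper value outside its range is refused whole. "claw" is the finger opening in mm, from 0 to 87, set as the call begins (left out, the last holds). The fingers move at their own pace and stop on an object; "newtons" is the grip in N (left out, the last holds). Time passes only in rows, so rows that repeat a pose let the fingers close. It gives the time, the measured TCP pose, the force, the opening and the grip force at its end, in the units of the state.
- bot.read_state(): the state, without advancing time (a new reading comes with each control period).
- bot.read_camera(name): name is "side" or "top"; returns (picture, depth): 384x512x3 uint8, red, green, blue; 384x512 float32, m along the optical axis (not along the pixel's ray), 0 where there is no reading.
- bot.get_calibration(name): a dict with "fovy" (degrees; the focal length in pixels is half the picture's height over the tangent of half this angle, whatever the lens; pixels are square), "cx", "cy" (the principal point, pixels), "k1" (the pictures are not rectified: a ray, as slopes to the right and down, at radius r is drawn at 1 + k1 r^2 times it, then the intrinsics apply), "R" (3x3) and "t" (3): a world point X has camera coordinates R X + t. Camera axes: x right, y down, z forward; pixel columns grow to the right and rows downward; lengths in m; the calibration is good to about 2 mm. A picture is of the moment at which its call begins. get_calibration takes no time and is no camera call.
- bot.close_job(): hands the job in; it is judged then, once.
The state is a dict: "t": time; "q": joint angles; "joint_vel": joint speeds; "joint_efforts": joint torques, N m; "tool_pos": TCP position; "orientation": TCP orientation; "contact_force": force on the tool from outside, world axes, zero at the start; "ft_torque": the same for the moment, N m; "width": opening from 0.0 (shut) to 1.0 (fully open); "finger_force": force on a finger pad.
Only numpy, scipy, OpenCV 4.12 (cv2) and the standard library are available. Lean on these libraries where they do the work, as an engineer would, in place of code of your own. Each camera call takes 0.05 s, during which the arm holds its last target. There are 200 camera calls.

## Task

On the grey exposure box, pull the tray out to its stop by its blue post, which brings the paint chip under the window, while the shutter stays shut. Then take the red post, slide the sprung shutter to half of its travel (the orange mark), never far beyond it, and finish while still holding it still there: do not let go, the spring would shut it. Leave the eraser, the marker and the teal jar alone.

Things in the scene. Friction and masses are not known exactly. Their poses are not given: they have to be found in the camera images.
- expo_box: Grey exposure box, fixed, 180 (its x) x 160 (y) x 65 mm high; origin: centre of its underside. Front (tray side) faces -x, +y is its left, z up. The steel shutter covers a 50 x 60 mm window in its top and runs along y in low rails; rails, spring barrel and link arm reach 79 mm above the desk. Ticks on the front strip mark the red post's place: white shut and fully open, broad orange half-way.
- tray_post (a point): Grip point of the tray: on the axis of an upright blue round post, 14 mm in diameter, 49 mm above the desk. The post's top is 72 mm above the desk; below, at 22 mm, it stands on a low lug 14 mm wide that joins it to the tray's front. With the tray shut the post's axis is 40 mm in front of the tray front. It moves with the tray.
- shutter_post (a point): Grip point of the shutter: on the axis of an upright red round post, 14 mm in diameter, 98 mm above the desk. The post's top is 118 mm above the desk; its steel foot collar (24 mm wide) ends at 72 mm. With the shutter shut it is at (-10, -36) mm in the box's x, y. It moves with the shutter.
- tray (a joint): Tray travel in m: 0 = pushed in, 0.060 = out at its stop; it slides along the box's -x. Light friction (about 1.5 N), no spring: it stays where it is left. May start up to 15 mm out.
- shutter (a joint): Shutter travel in m: 0 = shut, 0.030 = half (orange tick), 0.060 = fully open; it slides along the box's +y. A spring pushes it shut: 3 N when shut, rising by 1.5 N per 10 mm, 7.5 N at half.
- eraser_center (a point): Centre of the block eraser in its blue sleeve, 22 x 52 x 13 mm, loose, left in front of the box. A bystander.
- marker_center (a point): Centre of the blue and white marker pen, 17 x 135 x 16 mm, loose, lying near the desk's front edge. A bystander.
- jar_center (a point): Centre of the open jar with teal paint, 70 mm across, 90 mm high, loose, standing to the right of the box. A bystander.

How it is judged (in metres and radians):
On the way, in this order (a step that is already met when the one before it is completed fails the run):
1. the tray is out at its stop, the shutter still shut (value of joint tray above 0.056 m and value of joint shutter below 0.008 m), for 0.2 s.
2. the shutter is held at half travel by the fingers (value of joint shutter between 0.024 and 0.036 m and contact force between the fingers and shutter above 1.5 N), for 0.3 s.
At the end, for the whole second after the job is handed in: The tray is out at its stop (within 5 mm), the shutter is held still by the robot's fingers (more than 1.5 N on it) at half travel, 30 mm +/- 6 mm open (all of step 2 and value of joint tray above 0.055 m and velocity of joint shutter between -0.01 and 0.01 m/s); the arm keeps its last pose, push and grip.
It fails at once if the shutter is opened (over 10 mm) before the tray is out (value of joint shutter above 0.01 m and value of joint tray below 0.05 m).
It fails at once if the shutter is opened far beyond half (over 45 mm of 60), exposing the half to be kept covered (value of joint shutter above 0.045 m).
It fails at once if a bystander (eraser, marker, teal jar) is moved by more than 20 mm (distance of any of eraser_center, marker_center, jar_center from where it was at the start of the episode above 0.02 m).
It also fails if it takes over 42 s, if anything falls off the work surface, if the arm or the gripper's body presses on something with over 40 N, if the wrist force passes 120 N, or if a joint passes its speed limit or range.

## Working session

There is one attempt and no reset: what is moved stays moved. The work goes in short steps, Python scripts to look and compute and a tool call to move; the robot and the scene stay as the last step left them, time stands still between calls to the robot, and variables do not carry over. Pictures are saved under pics/ and viewed, at most 10 in all, crops included, and the job is handed in when it is done.

Besides the shell and the picture viewer there is one more tool, called after ">>>" as name(argument=value, ...), one argument or row to a line, values as JSON. arm_command: Moves the arm, as the interface text tells. Its arguments: {"type":"object","properties":{"steps":{"type":"array"},"claw":{"type":"number"},"newtons":{"type":"number"}},"required":["steps"]}

```bash
mkdir -p pics
cat > h.py <<'E'
import numpy as np, cv2
from workcell import bot
def cal(n):
    c=bot.get_calibration(n); f=192/np.tan(np.radians(c['fovy'])/2)
    return c,f,np.array(c['R']),np.array(c['t'])
def rays(n,uv):
    c,f,R,t=cal(n)
    uv=np.atleast_2d(np.float64(uv)); d=(uv-[c['cx'],c['cy']])/f
    s=d.copy()
    for _ in range(20): s=d/(1+c['k1']*(s**2).sum(1,keepdims=True))
    return -R.T@t, np.c_[s,np.ones(len(s))]   # origin, camera slopes
def world_depth(n,uv,z):
    c,f,R,t=cal(n); o,s=rays(n,uv)
    return (s*np.asarray(z).reshape(-1,1)-t)@R
def plane(n,uv,h):
    c,f,R,t=cal(n); o,s=rays(n,uv); d=s@R
    return o+d*((h-o[2])/d[:,2])[:,None]
E
python3 - <<'E'
from h import *
print(bot.read_state()); print(bot.tcp_to_grasp)
for n in("top","side"):
    p,d=bot.read_camera(n); np.savez(f'{n}0.npz',p=p,d=d); cv2.imwrite(f'pics/{n}0.png',p[...,::-1])
    c,f,R,t=cal(n); print(n,c['k1'],f,-R.T@t, R[2])
E
```

```text
{'t': 0.0, 'q': array([ 6.70650126e+01,  3.02784326e+01,  8.21561078e+01, -5.85234232e-04,
        6.76855706e+01, -1.02284388e+01]), 'joint_vel': array([-0.12145268,  0.02391494, -0.05387107, -0.06789285,  0.02647368,
        0.10970268]), 'joint_efforts': array([ 1.63296063e-04, -4.40041745e+01, -1.76589113e+01,  6.32616598e-02,
        5.81828132e-02, -1.38435521e-04]), 'tool_pos': array([0.13716158, 0.60899112, 0.20117891]), 'orientation': array([-1.79881702e+02, -2.07961284e-02,  1.67293653e+02]), 'contact_force': array([ 0.07061775, -0.40731359,  0.11492347]), 'ft_torque': array([-0.01963316, -0.00537082,  0.01401999]), 'finger_force': 0.0, 'width': 0.9958868377139313}
0.0187
top -0.14043496205251688 400.1061249947054 [0.42156254 0.07853216 0.95496083] [ 1.33464694e-01  8.41306390e-04 -9.91053211e-01]
side -0.10965708083327967 370.08606998892515 [0.54025385 0.69978355 0.63156701] [-0.00557996 -0.76205354 -0.64748997]
```

View pics/top0.png

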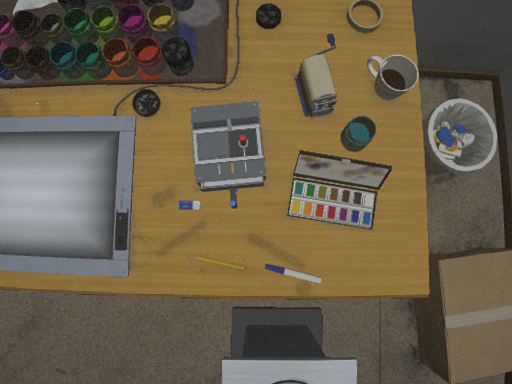

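View pics/side0.png

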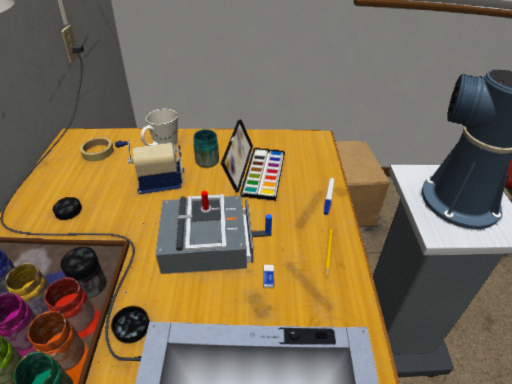

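Top view: box about (228,145), red post (243,140), blue post (234,203), eraser (189,205), marker (293,273), jar (358,133). Side view: red post (205,200), blue post (268,225). Next I locate the posts and get the box yaw.

```bash
cat > meas.py <<'E'
from h import *
def mask(p,col):
    h=cv2.cvtColor(p,cv2.COLOR_RGB2HSV); H,S,V=[h[...,i].astype(int) for i in range(3)]
    if col=='red': return ((H<6)|(H>174))&(S>150)&(V>80)
    return (H>100)&(H<125)&(S>140)&(V>60)
def pix(p,col,box):
    m=np.zeros(p.shape[:2],bool); x0,y0,x1,y1=box; m[y0:y1,x0:x1]=mask(p,col)[y0:y1,x0:x1]
    n,l,st,_=cv2.connectedComponentsWithStats(m.astype(np.uint8))
    k=1+st[1:,4].argmax(); return np.argwhere(l==k)[:,::-1]
def axis(n,p,d,col,box,zlo,zhi):
    uv=pix(p,col,box); z=d[uv[:,1],uv[:,0]]; ok=z>0; w=world_depth(n,uv[ok],z[ok])
    print(n,col,len(uv),'px bbox',uv.min(0),uv.max(0),'z range',np.percentile(w[:,2],[2,50,98]).round(4))
    top=w[w[:,2]>zhi-.006]
    if len(top): print('  top-face pts',len(top),top.mean(0).round(4),'extent',np.ptp(top,0).round(4))
    return uv,w
E
python3 - <<'E'
from meas import *
B={('top','red'):(225,120,262,160),('top','blue'):(222,188,246,215),('side','red'):(195,185,215,212),('side','blue'):(258,208,278,240)}
for (n,c),b in B.items():
    z=np.load(f'{n}0.npz'); axis(n,z['p'],z['d'],c,b,0,.118 if c=='red' else .072)
# box from top depth: points 55..75 mm high near box
z=np.load('top0.npz'); d=z['d']; vv,uu=np.mgrid[90:200,180:275]; uv=np.c_[uu.ravel(),vv.ravel()]
dd=d[uv[:,1],uv[:,0]]; w=world_depth('top',uv[dd>0],dd[dd>0]); 
s=w[(w[:,2]>.055)&(w[:,2]<.085)]
r=cv2.minAreaRect((s[:,:2]*1000).astype(np.float32)); print('box rect mm',r, 'z', np.percentile(s[:,2],[5,50,95]), 'desk z', np.median(w[w[:,2]<.02][:,2]))
c=s[:,:2]
print(cv2.boxPoints(r))
im=z['p'][85:215,170:285]; cv2.imwrite('pics/crop_top.png',cv2.resize(im[...,::-1],None,fx=5,fy=4.6,interpolation=cv2.INTER_CUBIC))
E
```

```text
top red 30 px bbox [240 135] [245 140] z range [0.1135 0.117  0.1202]
  top-face pts 30 [0.6495 0.1132 0.1168] extent [0.0117 0.0109 0.0082]
top blue 26 px bbox [230 200] [235 205] z range [0.0683 0.0708 0.0732]
  top-face pts 26 [0.5128 0.1347 0.0707] extent [0.0114 0.0113 0.0051]
side red 93 px bbox [202 191] [207 209] z range [0.0754 0.0993 0.1187]
  top-face pts 22 [0.6508 0.118  0.1162] extent [0.0088 0.0086 0.0073]
side blue 97 px bbox [265 215] [271 234] z range [0.0232 0.0518 0.0734]
  top-face pts 26 [0.5142 0.1388 0.0708] extent [0.0107 0.009  0.008 ]
box rect mm ((649.1826171875, 150.1416015625), (194.76255798339844, 160.59591674804688), 6.031532287597656) z [0.06127192 0.06513611 0.07607478] desk z -0.0007502642085445891
[[543.903   219.76265]
 [560.7778   60.05574]
 [754.4622   80.52055]
 [737.58746 240.22746]]
```

View pics/crop_top.png

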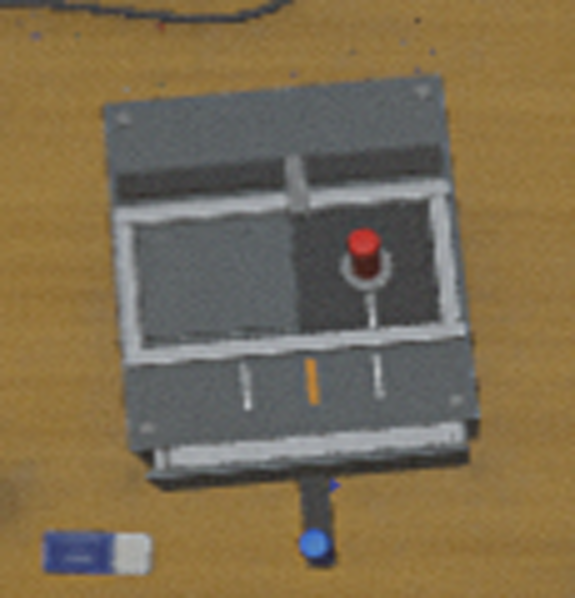

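Red post ≈ (0.650, 0.1155), blue post ≈ (0.5135, 0.1365) and box yaw ≈ 6°. These agree with the given sizes: blue comes out at (-144, 0) in the box frame, and red fits the box centre within 2 mm. The tray starts about 14 mm out. Now I move above the blue post.

>>> arm_command(
  steps=[
    [15,-19,0,0,0,0.02],
    [40,-50,0,0,0,0.05],
    [68,-85,0,0,0,0.08],
    [96,-120,0,0,0,0.11],
    [124,-156,0,0,0,0.14],
    [152,-191,0,0,0,0.17],
    [180,-226,0,0,0,0.2],
    [208,-262,0,0,0,0.23],
    [236,-297,0,0,0,0.25],
    [264,-332,0,0,0,0.27],
    [292,-367,0,0,0,0.29],
    [318,-400,0,0,0,0.31],
    [342,-430,0,0,0,0.32],
    [360,-453,0,0,0,0.327],
    [371,-467,-20,0,0,0.327],
    [376,-473,-50,0,0,0.327],
    [376,-473,-75,0,0,0.327],
    [376,-473,-90,0,0,0.327],
    [376,-473,-90,0,0,0.327],
    [376,-473,-90,0,0,0.327],
  ],
  claw=50,
  newtons=20,
)

```text
t: 2.1
tool_pos: [0.5134, 0.1367, 0.112]
orientation: [180.0, -0.0, -174.0]
contact_force: [0.2, 0.2, 0.8]
width: 0.569
finger_force: 0.0
```

>>> arm_command(
  steps=[
    [0,0,-15,0,0,0],
    [0,0,-35,0,0,0],
    [0,0,-55,0,0,0],
    [0,0,-72,0,0,0],
    [0,0,-81,0,0,0],
    [0,0,-81,0,0,0],
  ],
)

```text
t: 2.7
tool_pos: [0.5134, 0.1368, 0.031]
orientation: [180.0, -0.0, -174.0]
contact_force: [-0.3, 0.1, 0.2]
width: 0.576
finger_force: 0.0
```

>>> arm_command(
  steps=[
    [0,0,0,0,0,0],
    [0,0,0,0,0,0],
    [0,0,0,0,0,0],
    [0,0,0,0,0,0],
    [0,0,0,0,0,0],
    [0,0,0,0,0,0],
  ],
  claw=0,
  newtons=20,
)

```text
t: 3.3
tool_pos: [0.5139, 0.1345, 0.0315]
orientation: [-179.8, 0.0, -173.8]
contact_force: [-0.1, -8.3, 2.1]
width: 0.152
finger_force: 20.0
```

Gripped (13 mm opening). The side force shows the post sits about 2–3 mm to the right, so I ease that off while pulling.

>>> arm_command(
  steps=[
    [0,-2,0,0,0,0],
    [-3,-3,0,0,0,0],
    [-8,-4,0,0,0,0],
    [-13,-4,0,0,0,0],
    [-18,-5,0,0,0,0],
    [-23,-5,0,0,0,0],
    [-28,-6,0,0,0,0],
    [-33,-6,0,0,0,0],
    [-38,-7,0,0,0,0],
    [-38,-7,0,0,0,0],
  ],
)

```text
t: 4.3
tool_pos: [0.4737, 0.1301, 0.0314]
orientation: [180.0, -0.1, -174.0]
contact_force: [-0.8, 5.6, 5.7]
width: 0.153
finger_force: 20.0
```

>>> arm_command(
  steps=[
    [-2,0,0,0,0,0],
    [-4,0,0,0,0,0],
    [-6,-1,0,0,0,0],
    [-8,-1,0,0,0,0],
    [-10,-1,0,0,0,0],
    [-10,-1,0,0,0,0],
  ],
)

```text
t: 4.9
tool_pos: [0.4654, 0.1292, 0.0314]
orientation: [180.0, 0.0, -174.0]
contact_force: [1.1, 7.2, 4.9]
width: 0.155
finger_force: 20.0
```

>>> arm_command(
  steps=[
    [-2,1,0,0,0,0],
    [-4,1,0,0,0,0],
    [-6,0,0,0,0,0],
    [-6,0,0,0,0,0],
  ],
)

```text
t: 5.3
tool_pos: [0.4657, 0.1292, 0.0315]
orientation: [180.0, 0.7, -174.1]
contact_force: [9.8, 6.5, -3.9]
width: 0.16
finger_force: 20.0
```

>>> arm_command(
  steps=[
    [-2,0,0,0,0,0],
    [-4,0,0,0,0,0],
    [-4,0,0,0,0,0],
  ],
)

```text
t: 5.6
tool_pos: [0.4658, 0.1292, 0.0316]
orientation: [-180.0, 1.2, -174.0]
contact_force: [14.9, 7.4, -8.2]
width: 0.152
finger_force: 20.0
```

Run:
```python
from meas import *
p,d=bot.read_camera('side'); np.savez('side1.npz',p=p,d=d)
cv2.imwrite('pics/side1.png',cv2.resize(p[170:300,140:340,::-1],None,fx=4,fy=4,interpolation=cv2.INTER_CUBIC))
```

```text
(no output)
```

View pics/side1.png

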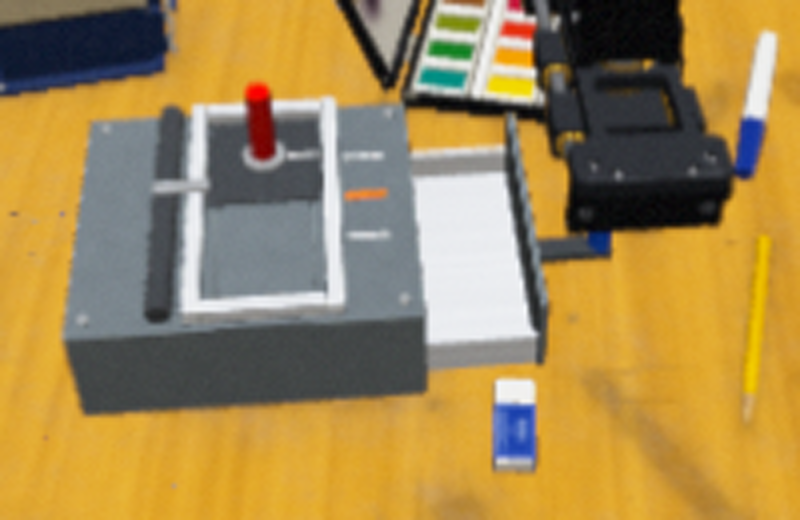

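The side view shows the tray well out, the shutter shut (red post at its white tick) and the bystanders in place. The pull force rises with no further motion, so the tray is at its stop. I relax the pull, open and lift.

>>> arm_command(
  steps=[
    [4,1,0,0,0,0],
    [8,2,0,0,0,0],
    [8,2,0,0,0,0],
  ],
)

```text
t: 5.95
tool_pos: [0.4654, 0.1293, 0.0314]
orientation: [-179.9, 0.2, -173.9]
contact_force: [3.4, -4.2, 3.0]
width: 0.154
finger_force: 20.0
```

>>> arm_command(
  steps=[
    [0,0,0,0,0,0],
    [0,0,0,0,0,0],
    [0,0,0,0,0,0],
    [0,0,0,0,0,0],
    [0,0,0,0,0,0],
  ],
  claw=45,
)

```text
t: 6.45
tool_pos: [0.4627, 0.1307, 0.0309]
orientation: [180.0, -0.1, -174.0]
contact_force: [-0.0, 0.2, -0.4]
width: 0.483
finger_force: 0.0
```

>>> arm_command(
  steps=[
    [0,0,15,0,0,0],
    [0,0,40,0,0,0],
    [0,0,70,0,0,0],
    [0,0,105,0,0,0],
    [0,0,130,0,0,0],
    [0,0,140,0,0,0],
    [0,0,140,0,0,0],
  ],
)

```text
t: 7.15
tool_pos: [0.4641, 0.1308, 0.1721]
orientation: [-180.0, 0.2, -174.0]
contact_force: [-0.2, -0.6, -0.1]
width: 0.516
finger_force: 0.0
```

Run:
```python
from meas import *
print(bot.read_state()['tool_pos'])
p,d=bot.read_camera('side')
axis('side',p,d,'blue',(266,208,300,250),0,.072)
axis('side',p,d,'red',(195,185,215,212),0,.118)
p,d=bot.read_camera('top')
axis('top',p,d,'red',(225,120,262,160),0,.118)
```

```text
[0.46406402 0.1307774  0.17213347]
side blue 90 px bbox [287 213] [293 232] z range [0.0224 0.0528 0.0735]
  top-face pts 24 [0.4656 0.1333 0.0712] extent [0.0092 0.0105 0.0072]
side red 93 px bbox [202 192] [208 209] z range [0.0763 0.0989 0.1193]
  top-face pts 20 [0.6504 0.118  0.1172] extent [0.0085 0.0078 0.0072]
top red 30 px bbox [240 135] [245 140] z range [0.1125 0.1169 0.1203]
  top-face pts 29 [0.6496 0.1133 0.117 ] extent [0.0113 0.0109 0.0082]
```

Tray is out: post at x≈0.466, and 190 mm in front of the box centre matches travel 60. The shutter is still shut, with the red post refined to (0.650, 0.113). Moving over it and down.

>>> arm_command(
  steps=[
    [10,-1,0,0,0,0],
    [35,-3,0,0,0,0],
    [70,-7,0,0,0,0],
    [105,-10,0,0,0,0],
    [140,-14,0,0,0,0],
    [170,-17,0,0,0,0],
    [186,-18,0,0,0,0],
    [186,-18,-5,0,0,0],
    [186,-18,-20,0,0,0],
    [186,-18,-40,0,0,0],
    [186,-18,-60,0,0,0],
    [186,-18,-78,0,0,0],
    [186,-18,-89,0,0,0],
    [186,-18,-89,0,0,0],
  ],
)

```text
t: 8.65
tool_pos: [0.6468, 0.1127, 0.0793]
orientation: [180.0, -0.4, -174.0]
contact_force: [-0.9, 0.7, 0.1]
width: 0.519
finger_force: 0.0
```

>>> arm_command(
  steps=[
    [0,0,0,0,0,0],
    [0,0,0,0,0,0],
    [0,0,0,0,0,0],
    [0,0,0,0,0,0],
    [0,0,0,0,0,0],
    [0,0,0,0,0,0],
  ],
  claw=0,
  newtons=30,
)

```text
t: 9.25
tool_pos: [0.6498, 0.1127, 0.0827]
orientation: [-180.0, 0.1, -174.0]
contact_force: [-0.2, 0.3, 2.6]
width: 0.15
finger_force: 30.0
```

>>> arm_command(
  steps=[
    [0,2,0,0,0,0],
    [0,4,0,0,0,0],
    [-1,7,0,0,0,0],
    [-1,10,0,0,0,0],
    [-1,13,0,0,0,0],
    [-2,16,0,0,0,0],
    [-2,19,0,0,0,0],
    [-2,22,0,0,0,0],
    [-3,24,0,0,0,0],
    [-3,26,0,0,0,0],
    [-3,28,0,0,0,0],
    [-3,28,0,0,0,0],
    [-3,28,0,0,0,0],
  ],
)

```text
t: 10.55
tool_pos: [0.647, 0.1395, 0.0827]
orientation: [-179.9, 0.0, -173.9]
contact_force: [-0.1, -7.0, 5.8]
width: 0.15
finger_force: 30.0
```

Force of 7 N matches the spring near half travel, and the shift is 26.9 mm. I add 3 mm, hold, and check by camera.

>>> arm_command(
  steps=[
    [0,2,0,0,0,0],
    [0,3,0,0,0,0],
    [0,3,0,0,0,0],
    [0,3,0,0,0,0],
    [0,3,0,0,0,0],
    [0,3,0,0,0,0],
    [0,3,0,0,0,0],
  ],
)

```text
t: 11.25
tool_pos: [0.6467, 0.1422, 0.0827]
orientation: [-179.8, 0.0, -173.9]
contact_force: [-1.3, -6.7, 5.8]
width: 0.149
finger_force: 30.0
```

Run:
```python
from meas import *
s=bot.read_state(); print(s['tool_pos'],s['contact_force'],s['finger_force'],s['t'])
p,d=bot.read_camera('side')
axis('side',p,d,'blue',(266,208,300,250),0,.072)
cv2.imwrite('pics/side2.png',cv2.resize(p[150:290,140:340,::-1],None,fx=4,fy=4,interpolation=cv2.INTER_CUBIC))
```

```text
[0.64666066 0.14221196 0.08272726] [-1.3430766  -6.7353129   5.82702828] 30.004979074001312 11.25
side blue 91 px bbox [287 213] [293 232] z range [0.0222 0.0508 0.0735]
  top-face pts 24 [0.4655 0.1332 0.0712] extent [0.0091 0.0118 0.0076]
```

View pics/side2.png

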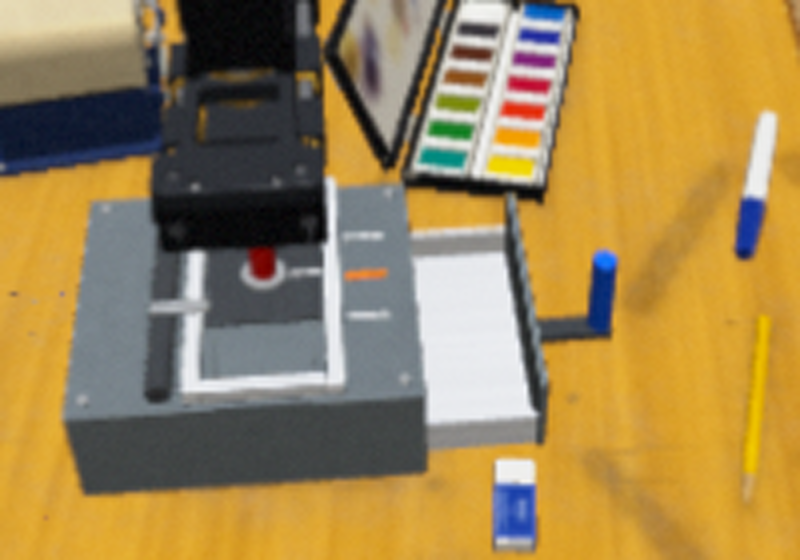

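The side view shows the red post's pointer (305,272) in line with the orange tick (366,274). The tray is still out with its post at (603,290), and the bystanders haven't moved. The shutter is held still at about 29.6 mm, so I hand in.

```bash
python3 -c "
from workcell import bot
print(bot.close_job())"
```

```text
the job is handed in; nothing more can be done
None
```

I handed the job in with the tray out at its stop and the gripper holding the shutter still at about 29.6 mm, on the orange mark; the eraser and marker hadn't moved in the last picture, I didn't re-check the jar, and the hand-in gave no verdict.

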